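Vent and stop the evaporator

TASK

Shut the evaporator down with the fingertips: gently push the blue vent lever all the way over, away from the robot, and after that gently press the red stop button fully down, let it spring back and withdraw. Leave the yellow lever, the green and white buttons and the glassware as they are, and do not press the red button before the lever is over.

Things in the scene. Friction and masses are not known exactly. Their poses are not given: they have to be found in the camera images.
- valve_box: White control box with a grey top that carries the two levers side by side, 90 mm apart along its y in either order, at the middle of its x. The box is 120 (its x) by 190 (its y) mm and 40 mm high, fixed; origin: centre of its underside, z up; its +x (away from the robot, yaw within 0.35 rad) is the direction in which a lever is pushed over. Left or right on the bench.
- button_box: White control box with a grey top that carries the three buttons in a row, 60 mm apart along its y in any order, at the middle of its x. The box is 120 (its x) by 190 (its y) mm and 40 mm high, fixed; origin: centre of its underside, z up; its +x (away from the robot, yaw within 0.35 rad) is the same sense as on the valve box.
- vent_base: Fixed white block of the blue vent lever, 70 x 50 x 25 mm; the origin is the centre of its underside, on top of the valve box (40 mm above the bench), axes as the valve box. The lever's hinge pin runs along y, 22 mm above this origin.
- vent (a joint): Blue vent lever on the valve box: a steel rod 10 mm thick from the hinge to a blue ball knob 26 mm in diameter, ball centre 80 mm from the hinge. Rad: 0 = leaning 0.5 rad towards the robot (box -x), 0.5 = upright, 1.0 = leaning 0.5 rad to +x, at its stop, all the way over. Starts at 0 to 0.3. Moves with about 1 N at the knob, stays where left.
- vent_tip (a point): Centre of the blue ball knob of the vent lever.
- water (a joint): Yellow cooling-water lever on the valve box: a steel rod 10 mm thick from the hinge to a yellow ball knob 26 mm in diameter, ball centre 80 mm from the hinge. Values as for the vent lever; starts anywhere between 0 and 0.5 and must be left as it is.
- water_tip (a point): Centre of the yellow ball knob of the water lever.
- stop (a joint): Red stop button on the button box, cap 30 mm in diameter standing 12 mm proud of its black round housing (46 mm in diameter, 12 mm high). Value: how far it is pressed, m; 0 = up, 0.008 = fully down. It moves straight down, takes about 1.5 N to start and 5 N fully down, and springs back when let go.
- stop_top (a point): Centre of the top face of the red button (64 mm above the bench when up).
- spin (a joint): Green button on the button box, cap 30 mm in diameter standing 12 mm proud of its black round housing (46 mm in diameter, 12 mm high). Same action as the red one; to be left alone.
- spin_top (a point): Centre of the top face of the green button (64 mm above the bench).
- lift (a joint): White button on the button box, cap 30 mm in diameter standing 12 mm proud of its black round housing (46 mm in diameter, 12 mm high). Same action as the red one; to be left alone.
- lift_top (a point): Centre of the top face of the white button (64 mm above the bench).
- beaker: Empty clear glass beaker, 60 mm in diameter at the rim, 85 mm high, loose, between the two boxes. Origin: centre of its underside.
- bottle: Amber glass bottle with white cap, 64 mm in diameter, 150 mm high, loose, beyond the boxes. Origin: centre of its underside.
- vial: Small glass vial with orange cap, 28 mm in diameter, 55 mm high, loose, between the two boxes. Origin: centre of its underside.
- flask: Green glass round-bottomed flask seated in a cork ring, one piece, 90 mm in diameter, 150 mm high, loose, beyond the boxes. Origin: centre of its underside.
- stop_base: Fixed black round housing of the red button, 46 mm in diameter and 12 mm high; the origin is the centre of its underside, on top of the button box (40 mm above the bench).

How it is judged:
By the outcome, as a careful person would: the job done as asked, in the order asked, and still so for the second after the job is handed in, with the robot touching nothing.
It also fails if it takes over 43 s, if anything falls off the work surface, if the arm or the gripper's body presses on something with over 40 N, if the wrist force passes 120 N, or if a joint passes its speed limit or range.

ROBOT

A 7-joint arm with a two-finger parallel gripper is mounted at the origin on the work surface. World frame = base frame: x ahead of the robot, y to its left, z up, the work surface at z = 0. Lengths are in m, angles in rad, forces in N, time in s.
With the tool pointing down it reaches from about 0.4 to 0.875 m from the base axis. Payload 19.3 kg.
Tool frame: the origin (TCP) lies at the very end of the fingers, on their centre line; the grasp point (between the pads) lies 19 mm behind it (bot.grasp_offset is the distance from the TCP to the grasp point, in m); z points along the fingers, x is the direction in which the jaws open and shut, and the axes are right-handed (so a half turn about z gives the same grasp; the last joint's range is limited). The gripper opens to 85 mm and grips with 20 to 120 N. Pads are 22 mm wide; open, the fingers measure 114 mm over their backs; the gripper's body (76 mm by 85 mm) begins 54 mm behind the grasp point. The pads swing forward as they close: fully open they stand 13 mm farther back than shut.
Start: joints at [-1.202, 0.521, -0.036, 1.599, 0.021, 1.021, -0.113], TCP at [0.266, 0.566, 0.231] pointing down, gripper open.
Joint ranges: [-2.91, 2.91], [-0.3, 2.13], [-1.5, 1.42], [0.17, 2.43], [-1.26, 4.41], [0.16, 1.93], [-2.52, 2.52]. Speed limits (rad/s): [1.89, 1.89, 2.39, 2.39, 3.01, 3.01, 3.01].

INTERFACE

Orientations are given as [roll, pitch, yaw] about the fixed x, y, z axes, in that order (R = Rz(yaw) Ry(pitch) Rx(roll)).
In Python, from workcell import status, grab_frame, calibration, job, regions_of, mark_of, bot gives the robot as it stands.
- The arm moves only by the tool carry_out, never from a script. Its argument "deltas" is one flat list of numbers, 5 for each row, row after row: the opening, from -1 (shut) to 1 (fully open), then the shift along the tool's x, y, z in cm, then the turn about the tool's z in degrees. A call has 1 to 20 rows; each row shifts and turns the commanded pose from where the row before left it, along the tool's axes as they then stand; what a row does not reach is not made up. A row lasts 1/12 s, in which the tool goes at most 41.7 mm and 7.16 degrees, less where a joint would pass 70% of its speed; a pose out of reach is approached as far as the arm can. A call with a gripper value outside its range is refused whole. The fingers move at their own pace and stop on an object; "newtons" is the grip in N (left out, the last holds). Time passes only in rows, so rows that do not move let the fingers close. It gives the time, the measured TCP pose, the force and the opening at its end, in the units of the state.
- status.observe(): the state, without advancing time (a new reading comes with each control period).
- grab_frame(name): name is "scene" or "top"; returns the picture (384x512x3 uint8, red, green, blue); there is no depth.
- calibration(name): a dict with "fov_y" (degrees; the focal length in pixels is half the picture's height over the tangent of half this angle, whatever the lens; pixels are square), "cx", "cy" (the principal point, pixels), "R" (3x3) and "t" (3): a world point X has camera coordinates R X + t. Camera axes: x right, y down, z forward; pixel columns grow to the right and rows downward; lengths in m; the calibration is good to about 2 mm. A picture is of the moment at which its call begins. calibration takes no time and is no camera call.
- job.job_done(): hands the job in, once; it reports no verdict.
Trained networks look in the newest picture that a camera, given by its name, has taken for a name from the list of things; names that differ only in an ending like _2 or _b are one class to them, and where a whole thing is asked for, a point or a joint stands for the part that bears it (a point fixed in the world has none). Each returns a list of dicts, best first, with "p" (0 to 1); they miss things now and then, are a little off and sometimes report something else, mostly with a low value. They report only what shows in the picture. A call takes as long as a camera call.
- regions_of(camera, target): "region" (384x512 bool, what is visible of it) and "xy" ([column, row] in pixels, amid what is visible of it).
- mark_of(camera, target): "xy" ([column, row] in pixels: a listed point, or the origin of a listed thing).
The state is a dict: "clock": time; "qpos": joint angles; "qd": joint speeds; "joint_efforts": joint torques, N m; "position": TCP position; "tool_rot": TCP orientation; "force": force on the tool from outside, world axes, zero at the start; "moment": the same for the moment, N m; "grip_width": finger opening in m.
Only numpy, scipy, OpenCV 4.12 (cv2) and the standard library are available. Lean on these libraries where they do the work, as an engineer would, in place of code of your own. Each camera call takes 0.05 s, during which the arm holds its last target.

## Working session

There is one attempt and no reset: what is moved stays moved. The work goes in short steps, Python scripts to look and compute and a tool call to move; the robot and the scene stay as the last step left them, time stands still between calls to the robot, and variables do not carry over. Pictures are saved under pics/ and viewed, and the job is handed in when it is done.

Besides the shell and the picture viewer there is one more tool, called after "Emit:" as a command line: name --argument value ..., lists and objects as JSON in quotes. carry_out: Moves the arm, as the interface text tells. Its arguments: {"type":"object","properties":{"deltas":{"type":"array","items":{"type":"number"}},"newtons":{"type":"number"}},"required":["deltas"]}

```bash
mkdir -p pics; ls
python3 - <<'E'
from workcell import status, grab_frame, calibration
import cv2
for n in ("scene","top"):
    f=grab_frame(n); cv2.imwrite(f"pics/{n}0.png",f[:,:,::-1]); c=calibration(n); print(n,c)
s=status.observe(); print({k:s[k] for k in("clock","position","tool_rot","force","grip_width")})
E
```

```text
pics
scene {'fov_y': 55.634123607992706, 'cx': 252.3132520800943, 'cy': 195.1572620939597, 'R': array([[ 0.64857055,  0.76092384, -0.01873903],
       [ 0.49236275, -0.43818393, -0.75204638],
       [-0.58046117,  0.47852873, -0.65884375]]), 't': array([-0.40403665, -0.22629827,  1.16198903])}
top {'fov_y': 48.70536471619267, 'cx': 255.85133146279114, 'cy': 181.46342843502853, 'R': array([[-0.00595636, -0.99980204, -0.01898424],
       [-0.98300354,  0.00933771, -0.18334896],
       [ 0.18348993,  0.01756949, -0.98286457]]), 't': array([0.01765975, 0.60871678, 1.03470514])}
{'clock': 0.1, 'position': array([0.26540772, 0.56549554, 0.23075899]), 'tool_rot': array([3.14151150e+00, 1.08756960e-03, 1.13201756e+00]), 'force': array([-0.57301077,  1.00434046,  0.21272989]), 'grip_width': 0.08593209072184682}
```

View pics/scene0.png

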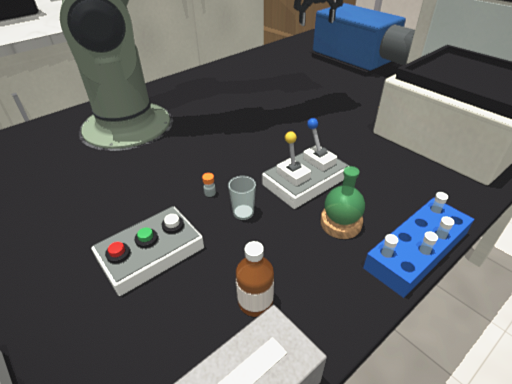

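View pics/top0.png

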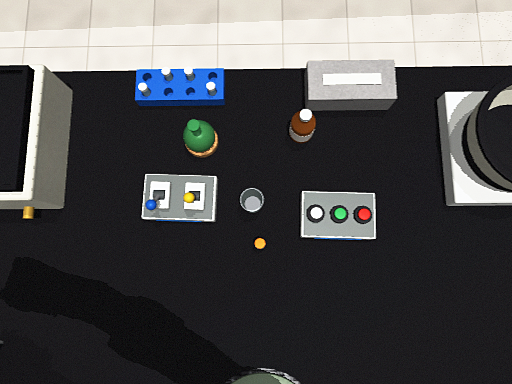

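```bash
cat > h.py <<'E'
import numpy as np
from workcell import calibration
def K(c): f=192/np.tan(np.radians(c["fov_y"]/2)); return f
def proj(n,X):
    c=calibration(n); p=c["R"]@np.asarray(X)+c["t"]; f=K(c); return np.array([c["cx"]+f*p[0]/p[2],c["cy"]+f*p[1]/p[2]])
def ray(n,uv):
    c=calibration(n); f=K(c); d=c["R"].T@np.array([(uv[0]-c["cx"])/f,(uv[1]-c["cy"])/f,1]); return -c["R"].T@c["t"],d/np.linalg.norm(d)
def atz(n,uv,z):
    o,d=ray(n,uv); return o+d*(z-o[2])/d[2]
def tri(a,b):
    o1,d1=ray("scene",a);o2,d2=ray("top",b)
    M=np.stack([d1,-d2],1); s=np.linalg.lstsq(M,o2-o1,rcond=None)[0]
    p,q=o1+s[0]*d1,o2+s[1]*d2; return (p+q)/2,np.linalg.norm(p-q)
E
python3 - <<'E'
from h import *
from workcell import *
np.set_printoptions(precision=4,suppress=True)
for t in ("vent_tip","water_tip","stop_top","spin_top","lift_top","vent_base","stop_base","valve_box","button_box"):
    r={}
    for n in("scene","top"):
        m=mark_of(n,t); r[n]=m[0]["xy"] if m else None; print(t,n,[(np.round(k["xy"],1),round(k["p"],2)) for k in m[:2]])
    if all(v is not None for v in r.values()): print("   tri",*tri(r["scene"],r["top"]))
E
```

```text
vent_tip scene [(array([318.7, 158.3]), 0.69), (array([292.4, 134.6]), 0.65)]
vent_tip top [(array([151.2, 203.5]), 0.49)]
   tri [0.5573 0.2884 0.0256] 0.0026746614567788366
water_tip scene [(array([291.1, 136.1]), 0.44)]
water_tip top [(array([187.9, 198.1]), 0.5)]
   tri [0.5561 0.1739 0.1403] 0.0043045963927636766
stop_top scene [(array([117.7, 247.1]), 0.46)]
stop_top top [(array([361.3, 214.9]), 0.66), (array([262.8, 244.6]), 0.49)]
   tri [ 0.5207 -0.2532  0.0541] 7.028394892219222e-05
spin_top scene [(array([146.6, 232.5]), 0.67)]
spin_top top [(array([338.8, 212.3]), 0.55)]
   tri [ 0.5276 -0.1949  0.0591] 0.002058911985243825
lift_top scene [(array([173.5, 214.1]), 0.59)]
lift_top top [(array([316.7, 210.2]), 0.63)]
   tri [ 0.5325 -0.1356  0.075 ] 0.006377558339791053
vent_base scene [(array([318.7, 159.9]), 0.98)]
vent_base top [(array([160.8, 192.8]), 0.76)]
   tri [0.5817 0.2582 0.0481] 0.003407465209147295
stop_base scene [(array([120.6, 252.8]), 0.77)]
stop_base top [(array([365. , 215.4]), 0.79), (array([258.3, 244.7]), 0.54)]
   tri [ 0.5228 -0.259   0.0421] 0.013115317321544298
valve_box scene [(array([303.4, 183.5]), 0.61)]
valve_box top [(array([179.4, 199. ]), 0.61), (array([189.8, 196.7]), 0.2)]
   tri [ 0.5731  0.2204 -0.013 ] 0.006447271450068043
button_box scene [(array([147.8, 253.2]), 0.93)]
button_box top [(array([337.8, 216.4]), 0.63)]
   tri [ 0.5232 -0.2032 -0.0017] 0.0007365000617898761
```

The scene view shows the blue knob at about (313,123) and the yellow at (291,137). The network's blue mark in that view, (319,158), is the base, so it's wrong. In the top view blue is at (151,204), yellow at (188,198) and red at (364,214). I'll refine these with colour blobs and a joint fit.

```bash
python3 - <<'E'
from h import *
import cv2
np.set_printoptions(precision=4,suppress=True)
from scipy.optimize import least_squares
im={n:cv2.imread(f"pics/{n}0.png") for n in("scene","top")}
box={"scene":{"blue":(300,112,326,134),"yel":(280,126,302,150),"red":(103,238,130,262),"green":(134,224,158,246),"white":(160,208,184,230)},
"top":{"blue":(140,195,162,214),"yel":(178,188,199,206),"red":(353,204,373,224),"green":(329,204,350,224),"white":(306,204,327,224)}}
def mask(h,k):
    H,S,V=[h[...,i].astype(int) for i in range(3)]
    if k=="blue": return (abs(H-112)<15)&(S>130)&(V>50)
    if k=="yel": return (abs(H-26)<8)&(S>150)&(V>80)
    if k=="red": return ((H<8)|(H>172))&(S>150)&(V>60)
    if k=="green": return (abs(H-65)<18)&(S>130)&(V>50)
    return (V>195)&(S<60)
P={}
for n in im:
    h=cv2.cvtColor(im[n],cv2.COLOR_BGR2HSV)
    for k,(a,b,c,d) in box[n].items():
        m=mask(h[b:d,a:c],k); y,x=np.nonzero(m)
        P[n,k]=np.array([(x.min()+x.max())/2+a,(y.min()+y.max())/2+b]); print(n,k,m.sum(),P[n,k],x.mean()+a,y.mean()+b,(x.min()+a,x.max()+a,y.min()+b,y.max()+b))
for k in box["top"]:
    X,e=tri(P["scene",k],P["top",k]); print(k,X,e, "at z.064" if k in("red","green","white") else "", atz("top",P["top",k],.06) , atz("scene",P["scene",k],.06))
# box top corners approx later
E
python3 - <<'E'
import cv2
a=cv2.imread('pics/top0.png')
cv2.imwrite('pics/topz.png',cv2.resize(a[165:250,130:385],None,fx=3.1,fy=3.1,interpolation=cv2.INTER_CUBIC))
a=cv2.imread('pics/scene0.png')
cv2.imwrite('pics/scz.png',cv2.resize(a[105:215,250:370],None,fx=5,fy=5,interpolation=cv2.INTER_CUBIC))
E
```

```text
scene blue 97 [312. 123.] 312.1340206185567 122.82474226804123 (np.int64(307), np.int64(317), np.int64(118), np.int64(128))
scene yel 98 [290.5 136.5] 290.2551020408163 136.76530612244898 (np.int64(285), np.int64(296), np.int64(131), np.int64(142))
scene red 201 [116. 249.] 115.92537313432835 249.03980099502488 (np.int64(108), np.int64(124), np.int64(242), np.int64(256))
scene green 165 [144.5 234.5] 144.84242424242424 234.1939393939394 (np.int64(137), np.int64(152), np.int64(228), np.int64(241))
scene white 151 [173.5 216. ] 171.94701986754967 217.71523178807948 (np.int64(164), np.int64(183), np.int64(208), np.int64(224))
top blue 89 [151.  204.5] 150.73033707865167 204.32584269662922 (np.int64(146), np.int64(156), np.int64(200), np.int64(209))
top yel 90 [189. 197.] 188.63333333333333 197.34444444444443 (np.int64(184), np.int64(194), np.int64(192), np.int64(202))
top red 123 [364.  213.5] 363.8455284552846 213.6910569105691 (np.int64(358), np.int64(370), np.int64(208), np.int64(219))
top green 114 [340.  213.5] 339.8070175438597 213.07894736842104 (np.int64(334), np.int64(346), np.int64(208), np.int64(219))
top white 103 [316.  212.5] 316.00970873786406 212.4466019417476 (np.int64(311), np.int64(321), np.int64(207), np.int64(218))
blue [0.5418 0.2617 0.1341] 0.002200065756412836  [0.551  0.2807 0.06  ] [0.4595 0.3627 0.06  ]
yel [0.5581 0.1707 0.1417] 0.003159901080348326  [0.5694 0.1839 0.06  ] [0.4691 0.2675 0.06  ]
red [ 0.5243 -0.2589  0.0559] 0.0017628934240868964 at z.064 [ 0.5236 -0.2587  0.06  ] [ 0.5288 -0.2588  0.06  ]
green [ 0.525  -0.199   0.0541] 0.0014498087335927418 at z.064 [ 0.5241 -0.1986  0.06  ] [ 0.5311 -0.2     0.06  ]
white [ 0.5279 -0.1347  0.0656] 0.006650884153481462 at z.064 [ 0.5271 -0.1384  0.06  ] [ 0.524  -0.1295  0.06  ]
```

View pics/topz.png

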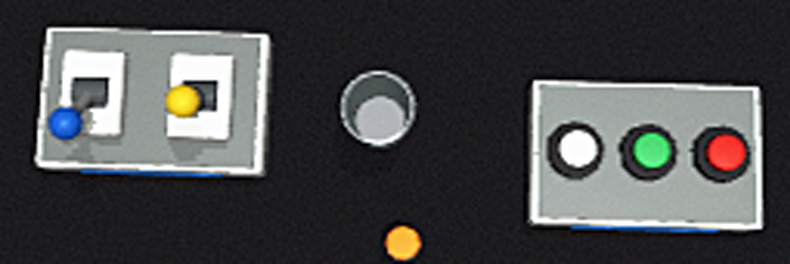

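View pics/scz.png

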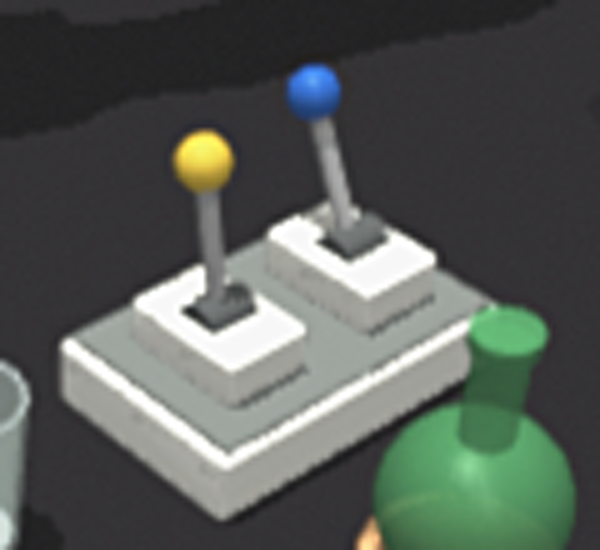

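Emit:
carry_out --deltas '[-1,0,0,0,-6.3,-1,0,0,0,-6.3,-1,0,0,0,-6.3,-1,0,0,0,-6.3,-1,-2,1.4,0,0,-1,-2,1.4,0,0,-1,-2,1.4,0,0,-1,-2,1.4,0,0,-1,-2,1.4,0,0,-1,-2,1.4,0,0,-1,-2,1.4,0,0,-1,-2,1.4,0,0,-1,-2,1.4,0,0,-1,-2,1.4,0,0,-1,-2,1.4,0,0,-1,-2,1.4,0,0,-1,-2,1.4,0,0,-1,-2,1.4,0,0,-1,-2,1.4,0,0,-1,0,0,0,0]' --newtons 20

```text
clock: 2.67
position: [0.4785, 0.2617, 0.2314]
tool_rot: [3.14, 0.002, 1.567]
force: [0.4, -1.1, 0.1]
grip_width: -0.0
```

Emit:
carry_out --deltas '[-1,0,0,2,0,-1,0,0,2,0,-1,0,0,2,0,-1,0,0,2,0,-1,0,0,2,0,-1,0,0,1,0,-1,0,0,0,0,-1,0,0,0,0]'

```text
clock: 3.33
position: [0.4758, 0.2661, 0.1216]
tool_rot: [-3.141, 0.0, 1.572]
force: [0.3, 0.4, 1.6]
grip_width: -0.0001
```

Run:
```python
from workcell import *
import cv2,numpy as np
a=grab_frame("scene");b=grab_frame("top")
v=np.hstack([cv2.resize(a[70:220,230:380],(390,390)),cv2.resize(b[140:260,110:230],(390,390))])
cv2.imwrite("pics/p1.png",v[:,:,::-1]); print(status.observe()["position"],status.observe()["force"])
```

```text
[0.47633168 0.26638656 0.12240055] [ 0.13698666 -0.58213205  0.22599734]
```

View pics/p1.png

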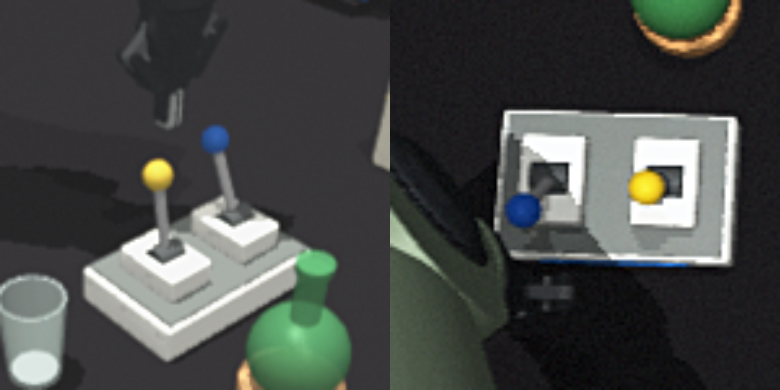

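Run:
```python
from h import *
for X in ([.476,.266,.122],[.476,.266,.15],[.542,.262,.134]):
  print(X,proj("top",X),proj("scene",X))
import cv2
from workcell import *
a=grab_frame("scene");b=grab_frame("top")
v=np.hstack([cv2.resize(a[70:170,250:350],(390,390)),cv2.resize(b[180:260,110:190],(390,390))])
v=np.clip(v.astype(float)*2,0,255).astype(np.uint8)
cv2.imwrite("pics/p2.png",v[:,:,::-1])
```

```text
[0.476, 0.266, 0.122] [149.07166132 232.41081134] [293.20690978 117.02408397]
[0.476, 0.266, 0.15] [145.8406659  231.61878409] [293.82328055 107.06504198]
[0.542, 0.262, 0.134] [150.52071059 204.12785361] [311.69902739 123.15024511]
```

View pics/p2.png

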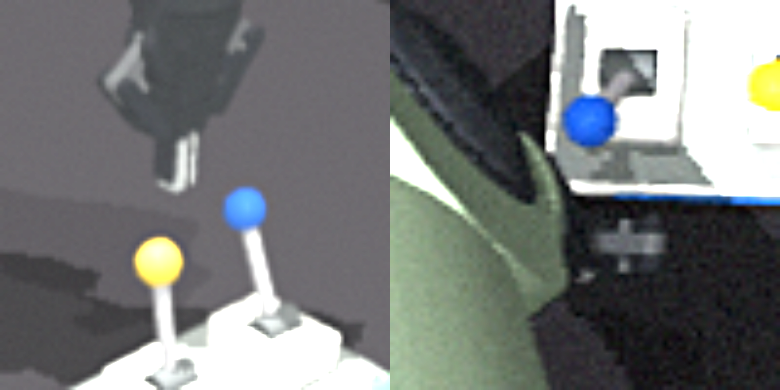

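Emit:
carry_out --deltas '[-1,-0.3,1,0,0,-1,0,1,0,0,-1,0,1,0,0,-1,0,0.5,0,0,-1,0,0.4,0,0,-1,0,0.4,0,0,-1,0,0.4,0,0,-1,0,0.4,0,0,-1,0,0.4,0,0,-1,0,0.4,0,0,-1,0,0.4,0,0]'

```text
clock: 4.45
position: [0.5392, 0.2631, 0.1213]
tool_rot: [-3.142, -0.0, 1.572]
force: [-1.5, 0.8, 1.2]
grip_width: -0.0002
```

Emit:
carry_out --deltas '[-1,0,0.4,0,0,-1,-0.1,0.4,0,0,-1,0,0.4,0,0,-1,0,0.4,0,0,-1,-0.1,0.4,0,0,-1,0,0.4,0,0,-1,0,0.4,0,0,-1,0,0.4,0,0,-1,0,0.2,0,0,-1,0,0.2,0,0,-1,0,0,0,0]'

```text
clock: 5.37
position: [0.5752, 0.261, 0.1212]
tool_rot: [3.141, -0.0, 1.572]
force: [0.3, -0.4, 0.8]
grip_width: 0.0001
```

Run:
```python
from workcell import *
import cv2,numpy as np
a=grab_frame("scene");b=grab_frame("top")
v=np.hstack([cv2.resize(a[70:220,230:380],(390,390)),cv2.resize(b[140:260,110:230],(390,390))])
cv2.imwrite("pics/p3.png",v[:,:,::-1]); s=status.observe();print(s["position"],s["force"])
```

```text
[0.57488223 0.26117817 0.12131952] [ 0.16073556 -0.0410679   0.23920858]
```

View pics/p3.png

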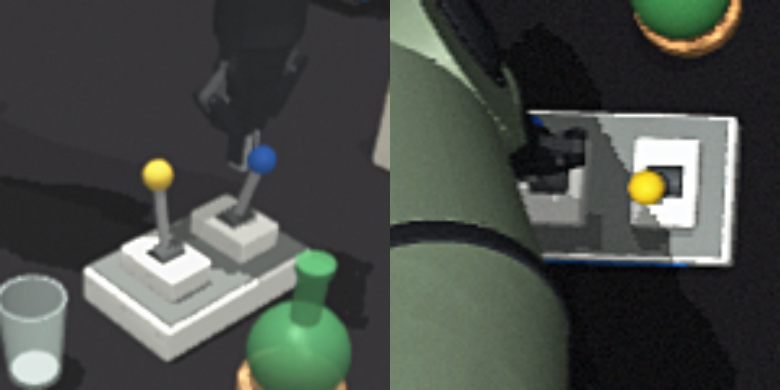

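Emit:
carry_out --deltas '[-1,0,0.2,0,0,-1,0,0.2,0,0,-1,0,0.2,0,0,-1,0,0.2,0,0]'

```text
clock: 5.8
position: [0.583, 0.2611, 0.1213]
tool_rot: [-3.142, 0.0, 1.572]
force: [-0.5, 0.3, -0.4]
grip_width: 0.0005
```

Emit:
carry_out --deltas '[-1,0,0.2,0,0,-1,0,0.2,0,0]'

```text
clock: 5.97
position: [0.587, 0.2611, 0.1212]
tool_rot: [-3.141, 0.0, 1.572]
force: [-1.0, -0.2, -0.7]
grip_width: 0.0004
```

Emit:
carry_out --deltas '[-1,0,0.2,0,0]'

```text
clock: 6.05
position: [0.589, 0.2611, 0.1212]
tool_rot: [-3.141, 0.0, 1.572]
force: [-1.0, 1.4, -0.9]
grip_width: 0.0003
```

Emit:
carry_out --deltas '[-1,0,0.2,0,0]'

```text
clock: 6.13
position: [0.591, 0.2611, 0.1212]
tool_rot: [-3.141, 0.0, 1.572]
force: [-1.3, 0.3, -0.6]
grip_width: 0.0004
```

Emit:
carry_out --deltas '[-1,0,0.2,0,0]'

```text
clock: 6.22
position: [0.5923, 0.2611, 0.1211]
tool_rot: [-3.14, 0.0, 1.572]
force: [-15.4, -0.4, 3.6]
grip_width: -0.0004
```

Emit:
carry_out --deltas '[-1,0,0.1,0,0]'

```text
clock: 6.3
position: [0.5923, 0.2611, 0.1209]
tool_rot: [-3.138, 0.001, 1.572]
force: [-16.6, -1.0, 7.8]
grip_width: 0.0002
```

It met the stop at x≈0.592, against 0.591 predicted. Now I'll withdraw and check.

Emit:
carry_out --deltas '[-1,0,-0.5,0,0,-1,0,-1,0,0,-1,0,-1.5,0,0,-1,0,-2,0,0,-1,0,-2,0,0,-1,0,0,-2,0,-1,0,0,-2,0,-1,0,0,-2,0,-1,0,0,-2,0,-1,0,0,-2,0,-1,-2,0,0,0,-1,-2,0,0,0,-1,-2,0,0,0,-1,-2,0,0,0,-1,-2,0,0,0,-1,-2,0,0,0,-1,-2,0,0,0,-1,-2,0,0,0,-1,-2,0,0,0,-1,-2,0,0,0]'

```text
clock: 7.97
position: [0.5242, 0.06, 0.2216]
tool_rot: [3.141, -0.0, 1.572]
force: [0.3, 0.5, 1.4]
grip_width: -0.0
```

Emit:
carry_out --deltas '[-1,-2,0,0,0,-1,-2,0,0,0,-1,-2,0,0,0,-1,-2,0,0,0,-1,-2,0,0,0,-1,0,0,0,0]'

```text
clock: 8.47
position: [0.5242, -0.043, 0.2216]
tool_rot: [3.141, 0.002, 1.568]
force: [0.0, -0.9, -0.7]
grip_width: -0.0001
```

Run:
```python
from h import *
from workcell import *
import cv2,numpy as np
a=grab_frame("scene");b=grab_frame("top")
v=np.hstack([cv2.resize(a[70:220,230:380],(390,390)),cv2.resize(b[140:260,110:230],(390,390))])
cv2.imwrite("pics/p4.png",v[:,:,::-1]); s=status.observe();print(s["position"],s["force"])
def blob(im,bx,lo,hi,bestn=None):
    x0,y0,x1,y1=bx
    h=cv2.cvtColor(im,cv2.COLOR_RGB2HSV)[y0:y1,x0:x1]
    m=cv2.inRange(h,lo,hi); y,x=np.nonzero(m); return np.array([x.mean()+x0,y.mean()+y0]),len(x)
for nm,lo,hi in(("blue",(97,130,50),(127,255,255)),("yel",(18,150,80),(34,255,255))):
    p,n1=blob(a,(270,100,350,150),lo,hi); q,n2=blob(b,(142,175,212,212),lo,hi)
    X,e=tri(p,q); print(nm,p,n1,q,n2,X,e)
```

```text
[ 0.52432308 -0.03946085  0.22148689] [-0.33447461  1.46238466  0.08848896]
blue [335.12264151 136.        ] 106 [153.26190476 176.61904762] 42 [0.61180249 0.26182825 0.12907669] 0.006400220657965585
yel [290.21428571 136.82653061] 98 [188.63333333 197.34444444] 90 [0.55725085 0.17138519 0.14023733] 0.002219676440137918
```

View pics/p4.png

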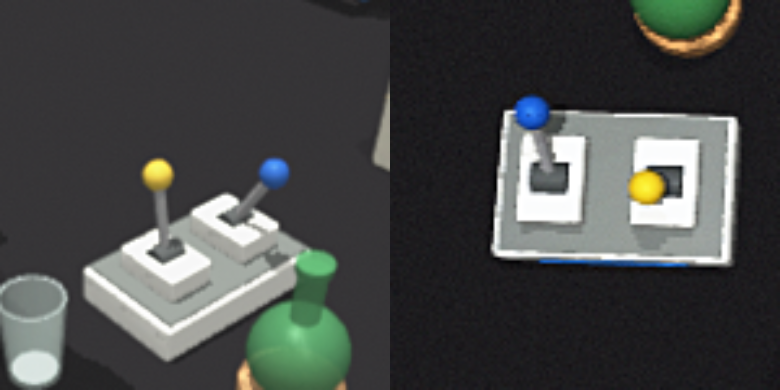

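Lever over at x≈0.615 and the yellow is unmoved (its blob is identical). Now the red button, which triangulates to about (0.525, −0.258).

Emit:
carry_out --deltas '[-1,-2,0,0,0,-1,-2,0,0,0,-1,-2,0,0,0,-1,-2,0,0,0,-1,-2,0,0,0,-1,-2,0,0,0,-1,-2,0,0,0,-1,-2,0,0,0,-1,-2,0,0,0,-1,-2,0,0,0,-1,-1.4,0,0,0,-1,0,0,2,0,-1,0,0,2,0,-1,0,0,2,0,-1,0,0,2,0,-1,0,0,2,0,-1,0,0,1,0,-1,0,0,0,0,-1,0,0,0,0]'

```text
clock: 10.15
position: [0.5246, -0.2526, 0.1116]
tool_rot: [-3.141, -0.0, 1.572]
force: [-0.4, 0.1, 0.7]
grip_width: 0.0002
```

Run:
```python
from h import *
from workcell import *
import cv2,numpy as np
a=grab_frame("scene");b=grab_frame("top")
v=np.hstack([cv2.resize(a[190:290,80:180],(390,390)),cv2.resize(b[160:260,290:390],(390,390))])
v=np.clip(v.astype(float)*1.5,0,255).astype(np.uint8)
cv2.imwrite("pics/p5.png",v[:,:,::-1]); s=status.observe();print(s["position"],s["force"])
p=s["position"]; print(proj("scene",p),proj("scene",[p[0],p[1],.064]))
```

```text
[ 0.52506652 -0.25305574  0.11247887] [ 0.40564281 -0.26789277  0.64281961]
[110.4070045  227.32530672] [117.41483221 244.96303607]
```

View pics/p5.png

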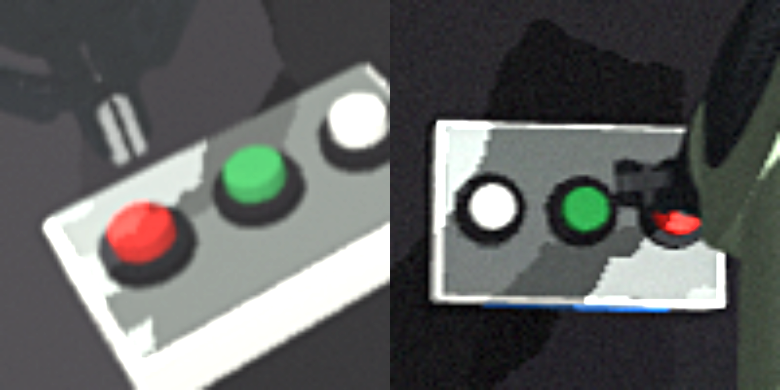

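Emit:
carry_out --deltas '[-1,-0.4,0,0.8,0,-1,0,0,1,0,-1,0,0,1,0,-1,0,0,0.8,0,-1,0,0,0.4,0,-1,0,0,0,0]'

```text
clock: 10.75
position: [0.5237, -0.2567, 0.0699]
tool_rot: [-3.14, -0.001, 1.572]
force: [0.2, 0.6, -0.2]
grip_width: -0.0002
```

Run:
```python
from h import *
from workcell import *
import cv2,numpy as np
a=grab_frame("scene")
v=cv2.resize(a[190:290,80:180],(600,600))
v=np.clip(v.astype(float)*1.5,0,255).astype(np.uint8)
cv2.imwrite("pics/p6.png",v[:,:,::-1]); s=status.observe();print(s["position"],s["force"])
```

```text
[ 0.52405862 -0.2568157   0.07065281] [ 0.79092334 -0.57814506 -0.68044397]
```

View pics/p6.png

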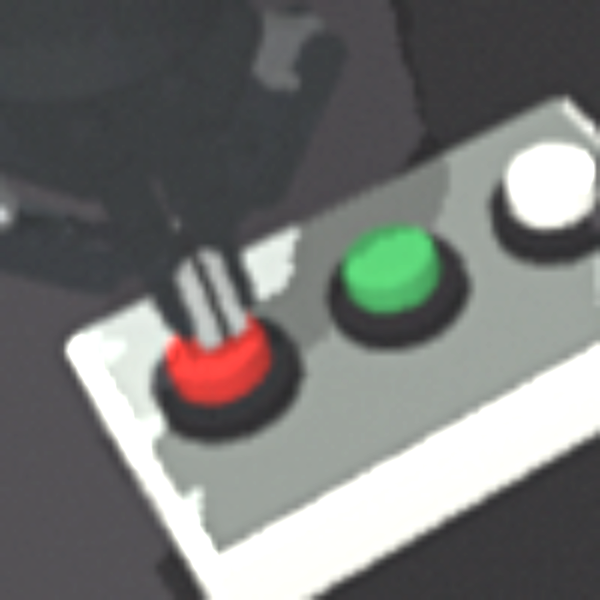

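Emit:
carry_out --deltas '[-1,0,0,0.3,0,-1,0,0,0.3,0,-1,0,0,0.2,0,-1,0,0,0,0]'

```text
clock: 11.13
position: [0.5245, -0.257, 0.0631]
tool_rot: [3.141, 0.0, 1.572]
force: [0.8, 0.4, 1.7]
grip_width: -0.0001
```

Emit:
carry_out --deltas '[-1,0,0,0.2,0,-1,0,0,0,0]'

```text
clock: 11.3
position: [0.5245, -0.257, 0.0613]
tool_rot: [3.141, 0.0, 1.572]
force: [0.1, -0.4, 2.7]
grip_width: -0.0002
```

Emit:
carry_out --deltas '[-1,0,0,0.2,0,-1,0,0,0,0]'

```text
clock: 11.47
position: [0.5245, -0.257, 0.0592]
tool_rot: [3.141, 0.0, 1.572]
force: [-0.4, -0.6, 3.8]
grip_width: -0.0001
```

Emit:
carry_out --deltas '[-1,0,0,0.2,0,-1,0,0,0,0]'

```text
clock: 11.63
position: [0.5245, -0.257, 0.0572]
tool_rot: [3.141, 0.0, 1.572]
force: [1.0, 0.2, 4.3]
grip_width: 0.0001
```

Emit:
carry_out --deltas '[-1,0,0,0.1,0,-1,0,0,0,0]'

```text
clock: 11.8
position: [0.5245, -0.257, 0.0563]
tool_rot: [3.141, 0.0, 1.572]
force: [1.4, -0.2, 5.0]
grip_width: -0.0001
```

Emit:
carry_out --deltas '[-1,0,0,0.1,0,-1,0,0,0,0]'

```text
clock: 11.97
position: [0.5246, -0.2571, 0.0559]
tool_rot: [3.141, 0.0, 1.572]
force: [-2.4, 2.3, 16.2]
grip_width: 0.0001
```

Bottomed out: z = 0.0559, with the force jumping to 16 N. Now withdraw.

Emit:
carry_out --deltas '[-1,0,0,-0.4,0,-1,0,0,-0.4,0,-1,0,0,-0.6,0,-1,0,0,-1,0,-1,0,0,-2,0,-1,0,0,-2,0,-1,0,0,-2,0,-1,0,0,-2,0,-1,0,0,-2,0,-1,0,0,-2,0,-1,2,-1,0,0,-1,2,-1,0,0,-1,2,-1,0,0,-1,2,-1,0,0,-1,2,-1,0,0,-1,2,-1,0,0,-1,2,-1,0,0,-1,2,-1,0,0,-1,0,0,0,0,-1,0,0,0,0]'

```text
clock: 13.63
position: [0.444, -0.0964, 0.2]
tool_rot: [3.141, -0.0, 1.573]
force: [0.6, -0.2, 0.2]
grip_width: 0.0003
```

Run:
```python
from h import *
from workcell import *
import cv2,numpy as np
a=grab_frame("scene");b=grab_frame("top")
cv2.imwrite("pics/p7.png",np.hstack([a[80:330,60:400],b[90:340,110:400]])[:,:,::-1])
s=status.observe();print(s["position"],s["force"],s["clock"])
o=cv2.imread("pics/scene0.png")[:,:,::-1]
def m(i,bx,lo,hi):
    x0,y0,x1,y1=bx;h=cv2.cvtColor(np.ascontiguousarray(i),cv2.COLOR_RGB2HSV)[y0:y1,x0:x1];y,x=np.nonzero(cv2.inRange(h,lo,hi));return x.mean()+x0,y.mean()+y0,len(x)
for n,bx,lo,hi in(("red",(103,238,130,262),(0,150,60),(8,255,255)),("green",(134,224,158,246),(47,130,50),(83,255,255)),("yel",(270,120,310,150),(18,150,80),(34,255,255))):
    print(n,m(o,bx,lo,hi),m(a,bx,lo,hi))
print("blue",m(a,(320,120,350,150),(97,130,50),(127,255,255)),"expected q=1:",proj("scene",[.577+.0384,.2605,.1322]))
```

```text
[ 0.44443271 -0.09758103  0.1997176 ] [-0.78569399 -0.71512151 -0.17315791] 13.7333
red (np.float64(115.94554455445544), np.float64(249.06930693069307), 202) (np.float64(115.98507462686567), np.float64(249.07960199004975), 201)
green (np.float64(144.8734939759036), np.float64(234.22289156626505), 166) (np.float64(144.78443113772454), np.float64(234.2874251497006), 167)
yel (np.float64(290.2551020408163), np.float64(136.76530612244898), 98) (np.float64(290.2680412371134), np.float64(136.8041237113402), 97)
blue (np.float64(335.12264150943395), np.float64(136.0), 106) expected q=1: [334.75729148 136.02953846]
```

View pics/p7.png

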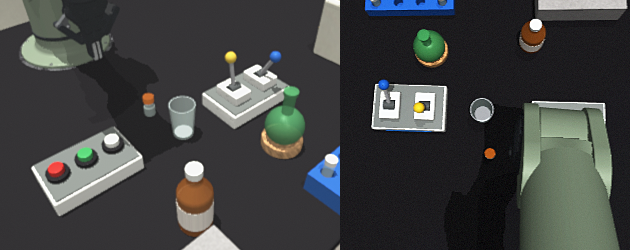

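The final view shows the blue lever over, with its knob at (335.1,136.0) against (334.8,136.0) expected. The red button is back up, and the yellow lever, green button and glassware are undisturbed.

```bash
python3 -c "
from workcell import job
print(job.job_done())"
```

```text
the job is handed in; nothing more can be done
None
```

The evaporator is shut down. I pushed the blue vent lever over to its stop with the closed fingertips, then pressed the red button fully down, released it and withdrew. I handed the job in at about 13.7 s.

| Step | Result |
|---|---|
| Blue lever | Reached its stop at tool x 0.592 m, against 0.591 m predicted; about 17 N at the stop, about 1 N on the way. |
| Red button | Bottomed at z 0.056 m, after about 8 mm of travel; about 5 N near the bottom, then 16 N against the end stop. |

**Last checks:** The blue knob was within about 0.4 pixel of where a fully-over lever should appear. The red, green and yellow parts were within about 0.1 pixel of their starting positions. I checked the white button and the glassware only by eye in the final pictures, and they looked untouched. The arm was clear of everything, with the force reading near zero.

**Disagreements:** One network detection was wrong: it marked the blue lever's base as its knob in the scene view. I located the knobs and buttons by colour instead. The lever check just after the push used a blob clipped in the top view (6 mm mismatch between the cameras). The final lever check therefore rests on the scene view and the contact with the stop.

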